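# Dock the order card and hold the spring clip open over it

## Task

At the packing bench, take the upright order card by its board and set its orange foot fully home, flat and square, in the pocket of the green dock, and let go of it. Then squeeze the handles of the red spring clip to open it, lift it off its rack and hold it over the middle of the card's top edge with the edge well inside the wide-open jaws, touching the card on neither side, so that a colleague can slip in the packing slip. Finish while still holding the clip squeezed open there; leave the yellow clip and the other things on the bench where they are.

Things in the scene. Friction and masses are not known exactly. Their poses are not given: they have to be found in the camera images.
- card_mid (a point): Centre of the order card's white board, which is 8 mm thick (x), 70 mm wide (y) and 100 mm tall (z), with a blue band near its top, upright in the middle of a orange foot 44 (x) by 84 (y) by 16 mm high. This point is 66 mm above the foot's underside and 50 mm below the board's top edge. Loose, about 0.2 kg, most of it in the foot. Can be pinched across the 8 mm from above.
- card_foot (a point): Centre of the underside of the order card's orange foot (44 x 84 x 16 mm); same axes as card_mid.
- card_top (a point): Middle of the top edge of the order card's board, 116 mm above the underside of its foot; same axes as card_mid (edge runs along y, 8 mm thick along x).
- dock_pocket (a point): Centre of the floor of the pocket in the green dock, a fixed block 80 mm (x) by 120 mm (y) by 18 mm high. The rectangular pocket is open at the top, 48 mm along x by 88 mm along y and 10 mm deep; its floor lies 8 mm above the bench. z is up. The foot fits either way round, its long side along y.
- clip_grip (a point): Midpoint between the two handles of the red spring clip, 24 mm above its pivot. x is the line along which the handles are squeezed and the jaws open; y runs along the pivot pin; z points from jaws to handles (up). The handles are 30 mm wide along y and reach 38 mm above the pivot; their outer faces are about 40 mm apart at the top at rest, parallel and 24 mm apart when squeezed to the stop.
- clip_pivot (a point): Centre of the red clip's pivot pin (10 mm diameter), same axes as clip_grip. The jaw tips reach 42 mm below it. Squeezed to the stop, the jaw pads stand about 18 mm apart (the tightest place, 34 mm below the pivot), so an 8 mm board has room between them with about 5 mm each side.
- clip_l (a joint): Opening angle of one half of the red clip (the other half follows it equally): 0 is shut, about 0.035 when clipped on the strip, 0.22 rad is squeezed to the stop, fully open. A spring shuts it: squeezing takes about 5 N at mid-handle at first and about 9 N at the stop; squeezing harder does no harm.
- clip: The red spring clip as a whole, loose, about 56 g (origin at the pivot, axes as clip_grip). It starts with handles up and jaws down, closed on the upright strip of the rack, the pivot pin resting on the strip's top edge.
- card: The order card with its foot (origin at the centre of the foot's underside, axes as card_mid).
- rack: The fixed clip rack, origin at the centre of its underside: base 70 x 160 mm, 12 mm high, with an upright strip along y, 5 mm thick, 150 mm long, top edge 60 mm above the bench. The red and the yellow clip sit on the strip 74 mm apart; either may be at either end.
- spare: The yellow spring clip on the same rack, same build as the red one; leave alone. Origin at its pivot.
- carton: Closed brown carton 110 x 150 x 70 mm; leave alone. Origin at the centre of its underside.
- spray: Blue bottle, 56 mm diameter, 110 mm tall; leave alone. Origin at the centre of its underside.
- labels: White roll of labels, 64 mm diameter, 50 mm tall; leave alone. Origin at the centre of its underside.
- tape: Brown roll of tape lying flat, 90 mm diameter, 48 mm tall; leave alone. Origin at the centre of its underside.
- marker: Green marker pen lying flat, 130 mm long along x, 18 mm thick; leave alone. Origin on its underside near the middle.
- notes: Pink pad of sticky notes, 40 x 60 x 20 mm; leave alone. Origin at the centre of its underside.
Mind the look-alikes: they are no part of the job. There is more than one size of the clip; the job needs the largest.

How it is judged:
On the way, in this order (a step that is already met when the one before it is completed fails the run):
1. the card's foot sits fully home, flat and square in the dock's pocket, and the card is let go (horizontal distance between card_foot and dock_pocket below 0.005 m and z of card_foot in the frame of dock_pocket below 0.002 m and angle between card's own z axis and vertical below 0.05 rad and angle between the y axis of card_foot and the y axis of dock_pocket, either way round below 0.12 rad and contact force between the fingers and card below 0.1 N), for 0.2 s.
2. the red clip is squeezed open and lifted off its rack (value of joint clip_l above 0.16 rad and height (world z) of clip_pivot above 0.11 m and contact force between the fingers and clip above 1 N and contact force between clip and rack below 0.1 N), for 0.2 s.
At the end, for the whole second after the job is handed in: Card foot home in the pocket (5 mm, 2 mm high, 0.12 rad), untouched; fingers hold the red clip open (over 0.16 rad), still, the card's top edge between its jaws 8 mm or more inside the tips, within 20 mm of the edge's middle, in line within 0.25 rad, no clip part pressing on the card (horizontal distance between card_foot and dock_pocket below 0.005 m and z of card_foot in the frame of dock_pocket below 0.002 m and angle between card's own z axis and vertical below 0.05 rad and angle between the y axis of card_foot and the y axis of dock_pocket, either way round below 0.12 rad and value of joint clip_l above 0.16 rad and contact force between the fingers and clip above 1 N and contact force between each of clip, the arm, the fingers and card below 0.3 N and x of card_top in the frame of clip_pivot between -0.008 and 0.008 m and y of card_top in the frame of clip_pivot between -0.02 and 0.02 m and z of card_top in the frame of clip_pivot between -0.034 and -0.005 m and angle between the y axis of clip_pivot and the y axis of card_top, either way round below 0.25 rad and linear speed of clip below 0.03 m/s); the arm keeps its last pose, push and grip.
It fails at once if the yellow clip is moved (distance of spare from where it was at the start of the episode above 0.02 m).
It fails at once if another thing on the bench is moved (distance of any of carton, spray, labels, tape, marker, notes from where it was at the start of the episode above 0.03 m).
It also fails if it takes over 59 s, if anything falls off the work surface, if the arm or the gripper's body presses on something with over 40 N, if the wrist force passes 120 N, or if a joint passes its speed limit or range.

## Robot

A 6-joint arm with a two-finger parallel gripper is mounted at the origin on the work surface. World frame = base frame: x ahead of the robot, y to its left, z up, the work surface at z = 0. Lengths are in m, angles in rad, forces in N, time in s.
With the tool pointing down it reaches from about 0.3 to 0.775 m from the base axis. Payload 14.6 kg.
Tool frame: the origin (TCP) lies at the very end of the fingers, on their centre line; the grasp point (between the pads) lies 19 mm behind it; z points along the fingers, x is the direction in which the jaws open and shut, and the axes are right-handed (so a half turn about z gives the same grasp; the last joint's range is limited). The gripper opens to 94 mm and grips with 3 to 60 N. Pads are 16 mm wide; open, the fingers measure 119 mm over their backs; the gripper's body (75 mm by 177 mm) begins 78 mm behind the grasp point.
Start: joints at [-0.067, 0.3, 1.521, -0, 1.321, -0.067], TCP at [0.55, -0, 0.205] pointing down, gripper open.
Joint ranges: [-3.03, 3.03], [-0.79, 2.21], [0.23, 2.52], [-1.04, 4.18], [0, 3.07], [-2.55, 2.55]. Speed limits (rad/s): [2.22, 2.22, 2.57, 3.14, 3.14, 3.14].

## Interface

Orientations are given as [roll, pitch, yaw] about the fixed x, y, z axes, in that order (R = Rz(yaw) Ry(pitch) Rx(roll)).
In Python, from station import ctrl gives the robot as it stands.
- The arm moves only by the shell command python3 -m inch 'ROWS' [FORCE]. ROWS is JSON, one flat list of numbers, 7 for each row, row after row: the shift along the tool's x, y, z in cm, then the turn, a rotation vector about the tool's x, y, z in rad, then the opening, from 0 (shut) to 1 (fully open). In form: [tx, ty, tz, wx, wy, wz, claw, tx, ty, tz, wx, wy, wz, claw, ...]. A call has 1 to 20 rows; each row shifts and turns the commanded pose from where the row before left it, along the tool's axes as they then stand; what a row does not reach is not made up. A row lasts 1/8 s, in which the tool goes at most 62.5 mm and 10.7 degrees, less where a joint would pass 70% of its speed; a pose out of reach is approached as far as the arm can. A call is refused whole if a number of a shift passes 6.25 or a number of a turn 0.188, either way. A call with a gripper value outside its range is refused whole. The fingers move at their own pace and stop on an object; FORCE is the grip in N (left out, the last holds). Time passes only in rows, so rows that do not move let the fingers close. It gives the time, the measured TCP pose, the force and the opening at its end, in the units of the state.
- ctrl.get_obs(): the state, without advancing time (a new reading comes with each control period).
- ctrl.camera(name): name is "scene" or "side" or "wrist"; returns (picture, depth): 384x512x3 uint8, red, green, blue; 384x512 float32, m along the optical axis (not along the pixel's ray), 0 where there is no reading.
- ctrl.camera_params(name): a dict with "vertical_fov" (degrees; the focal length in pixels is half the picture's height over the tangent of half this angle, whatever the lens; pixels are square), "cx", "cy" (the principal point, pixels), "camera_from_world" (4x4, takes a point from world to camera coordinates); the wrist camera has in their place "mount" (4x4, takes a point from camera to tool coordinates, whose origin is the TCP and whose axes are the tool frame's). Camera axes: x right, y down, z forward; pixel columns grow to the right and rows downward; lengths in m; the calibration is good to about 2 mm. The wrist camera is an equidistant fisheye: a pixel r from the principal point sees the ray r / f radians off the axis. A picture is of the moment at which its call begins: read the wrist's pose just before it. camera_params takes no time and is no camera call.
- ctrl.hand_in(): hands the job in, once; it reports no verdict.
Trained networks look in the newest picture that a camera, given by its name, has taken for a name from the list of things; names that differ only in an ending like _2 or _b are one class to them, and where a whole thing is asked for, a point or a joint stands for the part that bears it (a point fixed in the world has none). Each returns a list of dicts, best first, with "score" (0 to 1); they miss things now and then, are a little off and sometimes report something else, mostly with a low value. They report only what shows in the picture. A call takes as long as a camera call. They do not tell look-alikes from the thing itself.
- ctrl.spot_in(camera, label): "bbox" ([centre column, centre row, width, height] in pixels, round what is visible of it).
- ctrl.place_of(camera, label): "centre" ([column, row] in pixels: a listed point, or the origin of a listed thing).
The state is a dict: "time_s": time; "qpos": joint angles; "joint_vel": joint speeds; "tau": joint torques, N m; "ee_pos": TCP position; "eef_rot": TCP orientation; "force": force on the tool from outside, world axes, zero at the start; "moment": the same for the moment, N m; "grip_width": finger opening in m.
Only numpy, scipy, OpenCV 4.12 (cv2) and the standard library are available. Lean on these libraries where they do the work, as an engineer would, in place of code of your own. Each camera call takes 0.05 s, during which the arm holds its last target. There are 200 camera calls.

## Working session

There is one attempt and no reset: what is moved stays moved. The work goes in short steps, Python scripts to look and compute and a shell command to move; the robot and the scene stay as the last step left them, time stands still between calls to the robot, and variables do not carry over. Pictures are saved under pics/ and viewed, about 8 in all and at most 12, crops included, and the job is handed in when it is done.

```bash
mkdir -p pics; ls
cat > h.py <<'E'
import numpy as np, cv2, sys
from station import ctrl
from scipy.spatial.transform import Rotation as R
def f(p): return 192/np.tan(np.radians(p["vertical_fov"])/2)
def world(cam,dep=None):
    p=ctrl.camera_params(cam); v,u=np.mgrid[0:384,0:512].astype(float)
    F=f(p); return p,F,u,v
def cloud(cam,dep,obs=None):
    p,F,u,v=world(cam)
    x=(u-p["cx"])/F; y=(v-p["cy"])/F
    if cam=="wrist":
        r=np.hypot(x,y)+1e-9; s=np.tan(np.minimum(r,1.5))/r; x=x*s;y=y*s
        T=np.eye(4);T[:3,:3]=R.from_euler('xyz',obs["eef_rot"]).as_matrix();T[:3,3]=obs["ee_pos"]
        M=T@np.array(p["mount"])
    else: M=np.linalg.inv(np.array(p["camera_from_world"]))
    P=np.stack([x*dep,y*dep,dep],-1)@M[:3,:3].T+M[:3,3]
    P[dep<=0]=np.nan
    return P
def snap(cam,name):
    o=ctrl.get_obs(); im,d=ctrl.camera(cam); im=np.array(im)
    cv2.imwrite(f"pics/{name}.png",im[:,:,::-1]); P=cloud(cam,np.array(d),o)
    np.savez(f"{name}.npz",im=im,P=P); return im,P
E
python3 - <<'E'
from h import *
ims=[]
for c in ["scene","side"]:
    im,P=snap(c,c+"0"); ims.append(im)
    for l in ["card_foot","card_top","card_mid","dock_pocket","clip_grip","clip_pivot","spare","rack"]:
        for r in ctrl.place_of(c,l)[:3]:
            u,v=r["centre"]; q=P[min(max(int(round(v)),0),383),min(max(int(round(u)),0),511)]
            print(c,l,round(r["score"],2),np.round([u,v]),np.round(q,3))
cv2.imwrite("pics/both.png",np.vstack(ims)[:,:,::-1])
E
```

```text
pics
scene card_foot 0.68 [139. 222.] [ 0.468 -0.269  0.02 ]
scene card_foot 0.59 [144. 314.] [ 0.704 -0.346  0.048]
scene card_top 0.96 [129. 192.] [ 0.346 -0.255 -0.001]
scene card_mid 0.95 [135. 208.] [ 0.464 -0.265  0.072]
scene dock_pocket 0.78 [255. 201.] [0.558 0.017 0.006]
scene clip_grip 0.86 [340. 116.] [0.471 0.371 0.076]
scene clip_grip 0.54 [320. 106.] [ 0.336  0.419 -0.001]
scene clip_grip 0.42 [358. 147.] [0.57  0.366 0.033]
scene clip_pivot 0.72 [339. 121.] [0.491 0.348 0.082]
scene clip_pivot 0.45 [318. 113.] [0.387 0.364 0.03 ]
scene clip_pivot 0.45 [356. 150.] [0.575 0.353 0.032]
scene spare 0.73 [258. 201.] [0.562 0.024 0.005]
scene spare 0.6 [368. 181.] [0.674 0.311 0.02 ]
scene spare 0.51 [316. 131.] [0.48  0.274 0.07 ]
scene rack 0.69 [257. 282.] [ 0.776 -0.119  0.067]
scene rack 0.57 [325. 139.] [0.479 0.32  0.014]
side card_foot 0.72 [313. 169.] [ 0.463 -0.248  0.018]
side card_foot 0.62 [249. 223.] [0.57  0.011 0.007]
side card_foot 0.33 [321. 140.] [ 0.452 -0.255  0.116]
side card_top 0.76 [319. 139.] [ 0.459 -0.262  0.114]
side card_mid 0.81 [317. 154.] [ 0.459 -0.26   0.064]
side card_mid 0.3 [307. 258.] [0.404 0.077 0.008]
side dock_pocket 0.95 [252. 226.] [0.56  0.02  0.008]
side clip_grip 0.8 [228. 340.] [0.487 0.355 0.069]
side clip_grip 0.73 [282. 376.] [0.382 0.368 0.03 ]
side clip_grip 0.64 [316. 153.] [ 0.464 -0.271  0.06 ]
side clip_pivot 0.74 [229. 348.] [0.479 0.369 0.071]
side clip_pivot 0.53 [279. 381.] [0.383 0.388 0.052]
side clip_pivot 0.52 [191. 341.] [0.56  0.361 0.033]
side spare 0.98 [251. 312.] [0.467 0.289 0.069]
side spare 0.74 [228. 348.] [0.48  0.37  0.073]
side rack 0.55 [238. 350.] [0.468 0.357 0.048]
```

```bash
python3 -c "
import cv2;a=cv2.imread('pics/both.png');print(a.shape)"
```

```text
(768, 512, 3)
```

View pics/scene0.png

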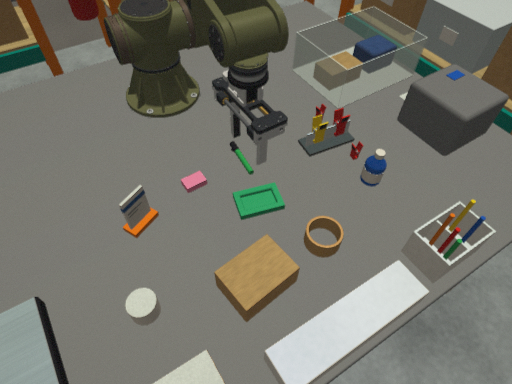

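View pics/side0.png

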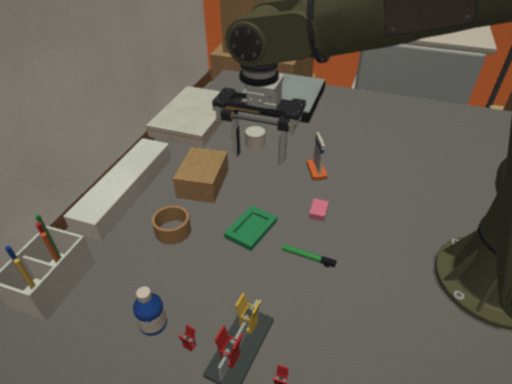

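The scene view shows the card at (138,212), the dock at (258,201) and the rack at (326,138). There are three red clips, at scene (340,120), (356,150) and (320,110). The one at (340,120) is on the rack strip at pivot height ~0.07 and looks largest; the other two stand on the bench at about 0.03. I'll confirm this in one crop while measuring.

```bash
cat >> h.py <<'E'
def masks(im):
    h=cv2.cvtColor(im,cv2.COLOR_RGB2HSV).astype(int);H,S,V=h[...,0],h[...,1],h[...,2]
    return dict(orange=(H>=4)&(H<=14)&(S>190)&(V>120),green=(H>60)&(H<85)&(S>120),red=((H<4)|(H>174))&(S>150),yellow=(H>20)&(H<32)&(S>150))
def rect(Q):
    (c,s,a)=cv2.minAreaRect(Q[:,:2].astype(np.float32)*1000); return np.round(c,1),np.round(s,1),round(a,1)
E
python3 - <<'E'
from h import *
for c in ["scene","side"]:
    z=np.load(c+"0.npz");im,P=z["im"],z["P"];m=masks(im)
    def sel(mask,x,y,zz): 
        with np.errstate(invalid='ignore'): k=mask&(P[...,0]>x[0])&(P[...,0]<x[1])&(P[...,1]>y[0])&(P[...,1]<y[1])&(P[...,2]>zz[0])&(P[...,2]<zz[1])
        return P[k]
    al=np.ones_like(m["red"])
    for n,Q in dict(foot=sel(m["orange"],(.4,.53),(-.34,-.2),(.012,.022)),dock=sel(m["green"],(.48,.65),(-.06,.1),(.013,.024)),
       board=sel(al,(.4,.53),(-.34,-.2),(.03,.14)),clip=sel(m["red"],(.43,.53),(.3,.43),(.03,.14)),spare=sel(m["yellow"],(.4,.53),(.2,.4),(.02,.14)),
       strip=sel(al,(.4,.53),(.2,.45),(.05,.065)),base=sel(al,(.4,.55),(.2,.45),(.008,.018)),
       red1=sel(m["red"],(.33,.43),(.3,.45),(.01,.14)),red2=sel(m["red"],(.54,.62),(.3,.45),(.01,.14))).items():
        if len(Q)>3: print(c,n,len(Q),*rect(Q),"z",np.round(np.percentile(Q[:,2],[1,50,99]),3))
a=np.load("scene0.npz")["im"][85:175,280:400];b=np.load("side0.npz")["im"][284:384,170:300]
cv2.imwrite("pics/crop1.png",np.hstack([cv2.resize(x,(390,390),interpolation=cv2.INTER_CUBIC) for x in(a,b)])[:,:,::-1])
E
```

```text
scene foot 250 [ 459.8 -262.9] [42.6 83. ] 24.0 z [0.012 0.016 0.019]
scene dock 678 [563.2  23.4] [119.8  82.6] 75.4 z [0.013 0.017 0.02 ]
scene board 703 [ 458.7 -262.5] [10.6 71.6] 25.8 z [0.031 0.08  0.117]
scene clip 202 [483.  361.3] [29.  39.1] 81.8 z [0.031 0.073 0.101]
scene spare 234 [474.  288.3] [30.7 38.6] 84.9 z [0.026 0.072 0.1  ]
scene strip 152 [479.5 326.6] [151.2  24.9] 83.2 z [0.05  0.057 0.065]
scene base 512 [479.3 326.1] [162.9  71.2] 82.4 z [0.008 0.011 0.016]
scene red1 52 [385.2 371.8] [19.5 27.8] 6.0 z [0.02  0.039 0.051]
scene red2 80 [572.6 354.4] [25.3 20.4] 81.4 z [0.011 0.032 0.052]
side foot 5 [ 464. -249.] [23.2 57.3] 62.8 z [0.013 0.017 0.018]
side dock 700 [559.9  27. ] [120.8  80.7] 75.4 z [0.014 0.018 0.022]
side board 290 [ 455.2 -260.3] [ 9.3 75.9] 25.8 z [0.031 0.082 0.119]
side clip 417 [480.7 365.4] [30.9 38. ] 82.7 z [0.032 0.079 0.103]
side spare 313 [471.1 292.4] [30.5 38.5] 81.7 z [0.032 0.077 0.102]
side strip 269 [475.  328.5] [150.7  23.3] 81.9 z [0.05  0.06  0.065]
side base 1733 [475.4 327.9] [160.5  70.9] 82.4 z [0.009 0.012 0.016]
side red1 140 [383.5 374.7] [18.  27.2] 1.2 z [0.028 0.043 0.054]
side red2 148 [568.4 357.2] [26.  20.2] 81.9 z [0.011 0.037 0.053]
```

View pics/crop1.png

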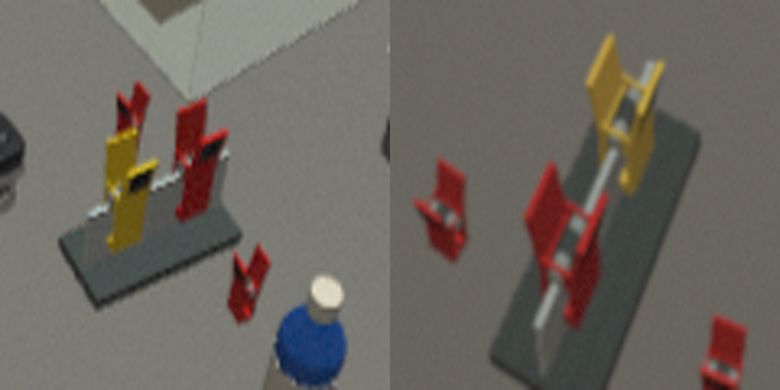

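The crop confirms it: the rack's red clip (scene (340,120)) is about 30×39 mm, while the loose red ones are about 20×26 mm, so the rack one is the target. Next I'll work out the moves.

```bash
cat >> h.py <<'E'
def go(p,ang,o=None):
    "rows' total in tool axes (cm) to TCP p with tool x along ang deg (mod 180), and wz turn"
    o=o or ctrl.get_obs(); M=R.from_euler('xyz',o["eef_rot"]).as_matrix()
    d=M.T@(np.array(p)-o["ee_pos"])*100
    a=np.degrees(np.arctan2(M[1,0],M[0,0])); t=(ang-a+90)%180-90
    print("t",round(o["time_s"],2),"pos",np.round(o["ee_pos"],4),"rot",np.round(o["eef_rot"],4),"xang",round(a,2),"F",np.round(o["force"],2),"w",round(o["grip_width"],4))
    print("shift cm",np.round(d,2),"wz",round(-np.radians(t),3),"rows",round(abs(np.radians(t))/.18,1), "shift after turn", np.round(R.from_euler('z',np.radians(t)).as_matrix().T.dot(np.eye(3)) is None or (M@R.from_euler('z',-np.radians(t)).as_matrix()).T@(np.array(p)-o["ee_pos"])*100,2))
E
python3 - <<'E'
from h import *
print(np.round(np.array(ctrl.camera_params("wrist")["mount"]),3))
go([.458,-.262,.2],25)
go([.458,-.262,.2],-14.6)
E
```

```text
[[ 1.     0.    -0.    -0.   ]
 [-0.     0.97   0.242 -0.072]
 [ 0.    -0.242  0.97  -0.18 ]
 [ 0.     0.     0.     1.   ]]
t 0.9 pos [ 0.55   -0.      0.2055] rot [-3.1416 -0.      0.    ] xang 0.0 F [-0.11 -0.76  0.01] w 0.0941
shift cm [-9.2  26.2   0.55] wz -0.436 rows 2.4 shift after turn [-19.41  19.86   0.55]
t 0.9 pos [ 0.55   -0.      0.2055] rot [-3.1416 -0.      0.    ] xang 0.0 F [-0.11 -0.76  0.01] w 0.0941
shift cm [-9.2  26.2   0.55] wz 0.255 rows 1.4 shift after turn [-2.3  27.67  0.55]
```

```bash
python3 - <<'E'
from h import *
snap("wrist","w_dock")
E
python3 -m inch '[-1.84,5.24,0,0,0,0,1,-1.84,5.24,0,0,0,0,1,-1.84,5.24,0,0,0,0,1,-1.84,5.24,0,0,0,0,1,-1.84,5.24,0,0,0,0,1,0,0,0,0,0,-0.145,1,0,0,0,0,0,-0.145,1,0,0,0,0,0,-0.146,1,0,0,0,0,0,0,1,0,0,0,0,0,0,1]'
python3 - <<'E'
from h import *
snap("wrist","w_card")
go([.458,-.262,.2],25)
for n in ["w_dock","w_card"]:
    z=np.load(n+".npz");im,P=z["im"],z["P"];m=masks(im)
    al=np.ones_like(m["red"])
    def sel(mask,x,y,zz):
        with np.errstate(invalid='ignore'): k=mask&(P[...,0]>x[0])&(P[...,0]<x[1])&(P[...,1]>y[0])&(P[...,1]<y[1])&(P[...,2]>zz[0])&(P[...,2]<zz[1])
        return P[k]
    for s,Q in dict(foot=sel(m["orange"],(.4,.53),(-.34,-.2),(.012,.022)),dock=sel(m["green"],(.48,.65),(-.06,.1),(.013,.024)),floor=sel(m["green"],(.48,.65),(-.06,.1),(.004,.0105)),
       top=sel(al,(.4,.53),(-.34,-.2),(.105,.125)),board=sel(al,(.4,.53),(-.34,-.2),(.03,.14))).items():
        if len(Q)>3: print(n,s,len(Q),*rect(Q),"z",np.round(np.percentile(Q[:,2],[1,50,99]),3))
cv2.imwrite("pics/w2.png",np.hstack([np.load(n+".npz")["im"] for n in ["w_dock","w_card"]])[:,:,::-1][:, :])
a=cv2.imread("pics/w2.png");cv2.imwrite("pics/w2.png",cv2.resize(a,(800,300)))
E
```

```text
time_s: 2.2
ee_pos: [0.458, -0.262, 0.2055]
eef_rot: [3.142, -0.0, 0.433]
force: [0.3, 0.3, -0.0]
grip_width: 0.0941
t 2.25 pos [ 0.458  -0.262   0.2055] rot [ 3.1415 -0.      0.4334] xang 24.83 F [-0.03  0.15 -0.18] w 0.094
shift cm [-0.    0.    0.55] wz -0.003 rows 0.0 shift after turn [-0.    0.    0.55]
w_dock foot 498 [ 456.9 -256.5] [41.7 78.4] 26.2 z [0.013 0.016 0.018]
w_dock dock 2824 [562.   26.3] [118.1  78.4] 75.5 z [0.015 0.019 0.021]
w_dock floor 2512 [562.3  26.3] [88.9 49.1] 75.1 z [0.007 0.009 0.01 ]
w_dock board 285 [ 453.7 -249.2] [ 9.2 49.1] 27.9 z [0.03  0.045 0.072]
w_card foot 20 [ 467.9 -287.9] [22.  42.4] 66.7 z [0.015 0.017 0.018]
w_card dock 1875 [561.4  25.8] [120.9  79.8] 75.4 z [0.014 0.019 0.021]
w_card floor 1526 [558.6  18.6] [106.4  76.6] 76.0 z [0.006 0.009 0.01 ]
w_card top 632 [ 457.1 -260.7] [ 8.  70.1] 25.7 z [0.109 0.117 0.118]
w_card board 700 [ 457.2 -260.6] [ 8.3 70.3] 25.7 z [0.045 0.117 0.118]
```

View pics/w2.png

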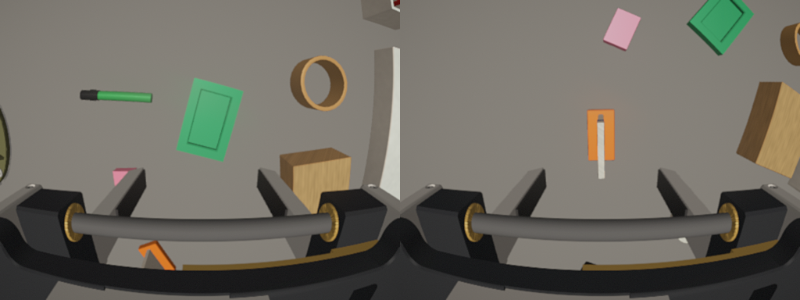

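The left (dock) picture shows the dock square and the pocket clear. The right picture shows the card between the open fingers, aligned with the jaws. The wrist view gives the card at (0.457,-0.261) at 25.7°, and the dock at (0.562,0.026) at -14.7°. Now the grasp.

```bash
python3 -m inch '[0,-0.16,4.68,0,0,-0.015,1,0,0,4.68,0,0,0,1,0,0,4.68,0,0,0,1,0,0,0,0,0,0,1,0,0,0,0,0,0,0,0,0,0,0,0,0,0,0,0,0,0,0,0,0,0,0,0,0,0,0,0,0,0,0,0,0,0,0]' 25
python3 - <<'E'
from h import *
go([.562,.0263,.17],-14.7)
E
```

```text
time_s: 3.38
ee_pos: [0.4574, -0.2606, 0.0652]
eef_rot: [3.141, -0.0, 0.451]
force: [-0.2, 0.1, -0.1]
grip_width: 0.0475
t 3.38 pos [ 0.4574 -0.2606  0.0652] rot [ 3.1414e+00 -1.0000e-04  4.5090e-01] xang 25.84 F [-0.19  0.09 -0.07] w 0.0475
shift cm [ 21.92 -21.26 -10.48] wz 0.707 rows 3.9 shift after turn [  2.84 -30.4  -10.48]
```

```bash
python3 -m inch '[0,0,0,0,0,0,0,0,0,0,0,0,0,0,0,0,0,0,0,0,0,0,0,0,0,0,0,0,0,0,0,0,0,0,0,0,0,0,0,0,0,0,0,0,0,0,0,0,0,0,0,0,0,0,0,0]' 25
python3 - <<'E'
from h import *
go([.562,.0263,.17],-14.7)
E
```

```text
time_s: 4.38
ee_pos: [0.4573, -0.2605, 0.0649]
eef_rot: [-3.141, 0.0, 0.451]
force: [1.1, -0.7, -2.2]
grip_width: 0.0079
t 4.38 pos [ 0.4573 -0.2605  0.0649] rot [-3.1414e+00  1.0000e-04  4.5100e-01] xang 25.84 F [ 1.09 -0.68 -2.2 ] w 0.0079
shift cm [ 21.93 -21.25 -10.5 ] wz 0.708 rows 3.9 shift after turn [  2.85 -30.4  -10.5 ]
```

Gripped (7.9 mm). Next: lift, turn and carry.

```bash
python3 -m inch '[0,0,-2,0,0,0,0,0,0,-4,0,0,0,0,0,0,-4,0,0,0,0,0,0,0,0,0,0.118,0,0,0,0,0,0,0.118,0,0,0,0,0,0,0.118,0,0,0,0,0,0,0.118,0,0,0,0,0,0,0.118,0,0,0,0,0,0,0.118,0,0.35,-3.8,0,0,0,0,0,0.35,-3.8,0,0,0,0,0,0.35,-3.8,0,0,0,0,0,0.35,-3.8,0,0,0,0,0,0.35,-3.8,0,0,0,0,0,0.35,-3.8,0,0,0,0,0,0.35,-3.8,0,0,0,0,0,0.4,-3.8,0,0,0,0,0,0,0,0,0,0,0,0,0,0,0,0,0,0,0]' 25
python3 - <<'E'
from h import *
go([.562,.0263,.1],-14.7)
im,P=snap("side","s1"); m=masks(im); im2,P2=snap("wrist","w3")
snap("scene","s1c")
for im,P in((im,P),(im2,P2)):
  m=masks(im)
  with np.errstate(invalid='ignore'):
    for k,lo,hi in(("orange",.08,.14),("green",.013,.024),("orange",.0,.2)):
        Q=P[m[k]&(P[...,0]>.47)&(P[...,0]<.66)&(abs(P[...,1]-.02)<.1)&(P[...,2]>lo)&(P[...,2]<hi)]
        if len(Q)>5: print(k,len(Q),*rect(Q),np.round(np.percentile(Q[:,2],[1,50,99]),3))
a=cv2.imread("pics/w3.png");b=cv2.imread("pics/s1.png")
cv2.imwrite("pics/m3.png",cv2.resize(np.hstack([a,b]),(800,300)))
E
```

```text
time_s: 6.75
ee_pos: [0.5619, 0.0259, 0.1648]
eef_rot: [3.141, 0.0, -0.257]
force: [-0.0, -0.3, -2.8]
grip_width: 0.0077
t 6.75 pos [0.5619 0.0259 0.1648] rot [ 3.1413e+00  4.0000e-04 -2.5680e-01] xang -14.71 F [-0.04 -0.29 -2.76] w 0.0077
shift cm [ 0.   -0.04  6.48] wz -0.0 rows 0.0 shift after turn [ 0.   -0.04  6.48]
orange 6 [548.3  41.1] [77.8 28.7] 46.2 [0.112 0.115 0.119]
green 668 [559.3  27.3] [120.3  80.1] 74.7 [0.013 0.018 0.022]
orange 6 [548.3  41.1] [77.8 28.7] 46.2 [0.112 0.115 0.119]
orange 48 [577.8  47.1] [26.2 63.6] 25.0 [0.115 0.116 0.118]
green 855 [562.1  26.4] [116.7  77.7] 75.2 [0.017 0.019 0.021]
orange 48 [577.8  47.1] [26.2 63.6] 25.0 [0.115 0.116 0.118]
```

View pics/m3.png

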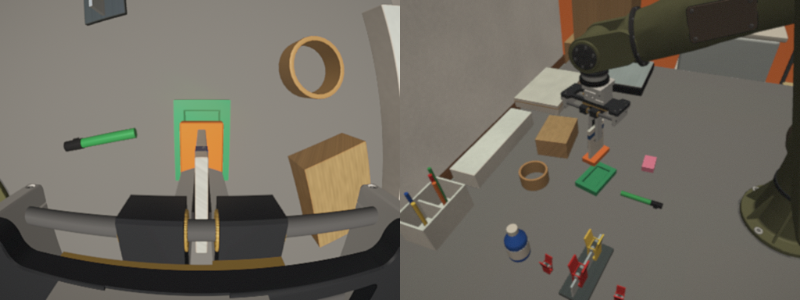

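The left (wrist) picture shows the foot held square over the dock; the right (side) agrees. I'll descend to just above the rim and check alignment.

```bash
python3 -m inch '[0,-0.03,2.5,0,0,0,0,0,0,2.5,0,0,0,0,0,0,1.8,0,0,0,0,0,0,1,0,0,0,0,0,0,0,0,0,0,0,0,0,0,0,0,0,0]' 25
python3 - <<'E'
from h import *
go([.562,.0263,.073],-14.7)
Rm=R.from_euler('z',-14.7,degrees=True).as_matrix()
im2,P2=snap("wrist","w4"); im,P=snap("scene","s4")
for im,P in((im2,P2),(im,P)):
  m=masks(im); L=(P-[.562,.0263,0])@Rm
  with np.errstate(invalid='ignore'):
    for k,lo,hi in(("orange",.0,.2),("green",.013,.024)):
        q=m[k]&(abs(L[...,0])<.05)&(abs(L[...,1])<.07)&(L[...,2]>lo)&(L[...,2]<hi); Q=L[q]
        if len(Q)>5: print(k,len(Q),"pct",np.round(np.percentile(Q,[1,50,99],axis=0)*1000,1).tolist())
a=im2[100:340,130:370]; cv2.imwrite("pics/c4.png",np.hstack([cv2.resize(a,(400,400)),cv2.resize(im[160:240,210:310],(400,400))])[:,:,::-1])
E
```

```text
time_s: 7.65
ee_pos: [0.5627, 0.0265, 0.0878]
eef_rot: [-3.141, -0.001, -0.257]
force: [0.0, -0.2, -2.0]
grip_width: 0.008
t 7.65 pos [0.5627 0.0265 0.0878] rot [-3.1413e+00 -1.2000e-03 -2.5700e-01] xang -14.73 F [ 0.02 -0.18 -2.03] w 0.008
shift cm [-0.06  0.03  1.48] wz -0.0 rows 0.0 shift after turn [-0.06  0.03  1.48]
orange 52 pct [[-20.7, -7.7, 37.4], [-5.3, 28.2, 39.5], [21.1, 42.0, 41.0]]
green 3040 pct [[-38.8, -45.8, 17.0], [-25.6, 5.1, 18.8], [38.9, 50.0, 20.4]]
orange 193 pct [[-15.5, -43.8, 34.9], [13.5, -10.3, 38.2], [23.6, 36.2, 41.6]]
green 462 pct [[-36.7, -62.1, 13.5], [27.8, -19.0, 17.2], [42.2, 56.6, 20.3]]
```

View pics/c4.png

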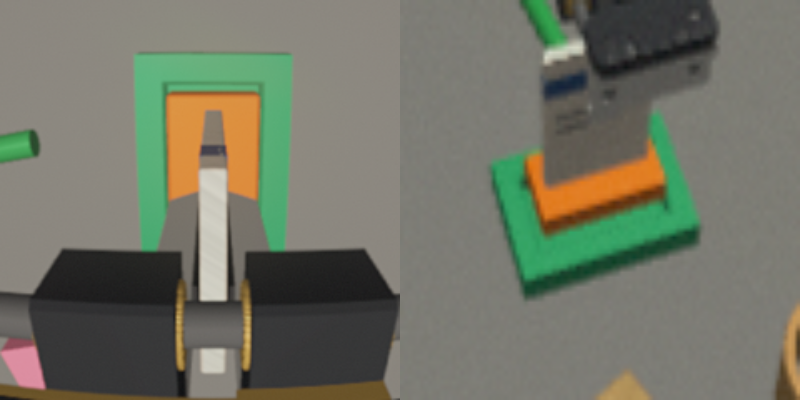

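Foot centred over the pocket within about 0.5 mm. Inserting.

```bash
python3 -m inch '[-0.03,0,0.5,0,0,0,0,0,0,0.5,0,0,0,0,0,0,0.3,0,0,0,0,0,0,0.15,0,0,0,0,0,0,0.1,0,0,0,0,0,0,0,0,0,0,0,0,0,0,0,0,0,0]' 25
python3 - <<'E'
from h import *
go([.562,.0263,.073],-14.7)
E
```

```text
time_s: 8.62
ee_pos: [0.5619, 0.0266, 0.0729]
eef_rot: [-3.142, -0.0, -0.257]
force: [-8.2, -1.4, 13.6]
grip_width: 0.0082
t 8.62 pos [0.5619 0.0266 0.0729] rot [-3.1416e+00 -2.0000e-04 -2.5690e-01] xang -14.72 F [-8.19 -1.42 13.56] w 0.0082
shift cm [ 0.01  0.03 -0.01] wz -0.0 rows 0.0 shift after turn [ 0.01  0.03 -0.01]
```

At home height (0.0729) with contact. Release and retreat, then measure.

```bash
python3 -m inch '[0,0,0,0,0,0,0.5,0,0,0,0,0,0,0.5,0,0,0,0,0,0,0.5,0,0,0,0,0,0,0.5,0,0,-4,0,0,0,1,0,0,-5,0,0,0,1,0,0,-5,0,0,0,1,0,0,0,0,0,0,1,0,0,0,0,0,0,1]' 30
python3 - <<'E'
from h import *
o=ctrl.get_obs()
Rm=R.from_euler('z',-14.7,degrees=True).as_matrix()
im2,P2=snap("wrist","w5"); im,P=snap("side","s5"); im3,P3=snap("scene","s5c")
for im,P in((im2,P2),(im,P),(im3,P3)):
  m=masks(im); L=(P-[.562,.0263,0])@Rm; al=np.ones_like(m["red"])
  with np.errstate(invalid='ignore'):
    for n,k,lo,hi in(("foot",m["orange"],.0,.06),("dock",m["green"],.013,.024),("top",al,.112,.135),("red",m["red"],0.03,.15)):
        if n=="red": q=k&(abs(P[...,0]-.482)<.04)&(abs(P[...,1]-.364)<.04)&(P[...,2]>lo); Q=P[q]
        else: q=k&(abs(L[...,0])<.05)&(abs(L[...,1])<.07)&(L[...,2]>lo)&(L[...,2]<hi); Q=L[q]
        if len(Q)>5: print(n,len(Q),*rect(Q),"pct",np.round(np.percentile(Q,[1,50,99],axis=0)*1000,1).tolist())
go([.482,.3635,.19],-7.8)
cv2.imwrite("pics/m5.png",cv2.resize(np.hstack([im2,im]),(800,300))[:,:,::-1])
E
```

```text
time_s: 9.75
ee_pos: [0.5616, 0.0266, 0.2107]
eef_rot: [3.141, 0.001, -0.257]
force: [0.3, -0.0, 0.1]
grip_width: 0.0922
dock 1747 [ 0.1 -9.9] [96.7 77.7] 89.8 pct [[-38.5, -57.8, 16.3], [-12.5, -20.8, 18.8], [38.3, 34.8, 20.7]]
top 643 [-0.6  0.4] [69.5  7.8] 89.9 pct [[-4.5, -33.7, 116.2], [-0.7, 3.5, 124.8], [3.1, 35.0, 126.3]]
dock 475 [-3.  -0.1] [121.3  80. ] 89.9 pct [[-42.5, -58.5, 13.3], [-27.3, 29.8, 18.3], [36.6, 59.3, 21.3]]
top 148 [-2.7 -1.2] [10.2 70.8] 0.0 pct [[-7.8, -34.9, 112.4], [-5.3, 3.1, 123.1], [1.9, 34.0, 126.7]]
red 414 [480.3 365. ] [31.6 38.1] 82.7 pct [[461.4, 349.3, 31.4], [488.6, 368.8, 78.3], [499.6, 381.7, 102.5]]
foot 188 [ 2.6 -2.9] [83.2 41.4] 87.5 pct [[-16.9, -44.0, 19.4], [11.6, -10.5, 23.2], [22.5, 37.3, 26.8]]
dock 493 [ 1.6 -2.5] [120.3  83.4] 88.6 pct [[-37.3, -61.9, 13.6], [26.1, -13.2, 17.2], [42.3, 56.5, 20.1]]
top 152 [ 1.2 -1.9] [10.6 70.3] 1.1 pct [[-3.6, -36.9, 112.4], [3.3, -3.8, 122.0], [6.2, 31.6, 125.4]]
red 197 [482.9 361.2] [29.6 40.4] 82.4 pct [[464.9, 345.7, 30.5], [491.1, 359.0, 73.5], [500.7, 377.6, 100.3]]
t 9.9 pos [0.5615 0.0266 0.2102] rot [ 3.1411e+00  2.2000e-03 -2.5700e-01] xang -14.73 F [ 0.18 -0.07 -0.44] w 0.0941
shift cm [-16.25 -30.56   2.04] wz -0.121 rows 0.7 shift after turn [-12.45 -32.3    2.04]
```

View pics/m5.png

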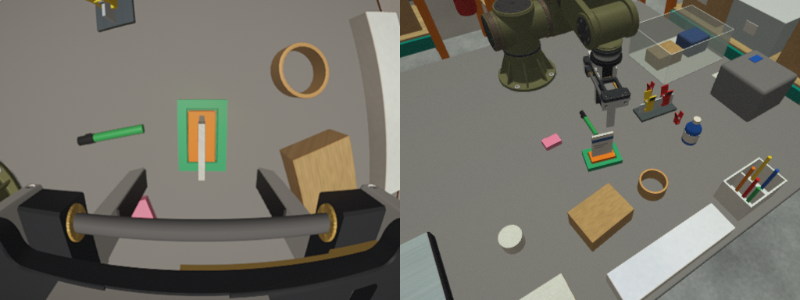

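Card is home: top at 0.125 m, foot top ~0.024 m, released, within 1 mm and square. Now above the clip.

```bash
python3 -m inch '[-2.71,-5.09,0,0,0,0,1,-2.71,-5.09,0,0,0,0,1,-2.71,-5.09,0,0,0,0,1,-2.71,-5.09,0,0,0,0,1,-2.71,-5.09,0,0,0,0,1,-2.7,-5.1,0,0,0,-0.121,1,0,0,0,0,0,0,1,0,0,0,0,0,0,1]'
python3 - <<'E'
from h import *
im,P=snap("wrist","w6"); m=masks(im)
C=np.array([.482,.3635,0]);Rm=R.from_euler('z',-7.8,degrees=True).as_matrix();L=(P-C)@Rm; al=np.ones_like(m["red"])
with np.errstate(invalid='ignore'):
  for n,k,x,y,lo,hi in(("red",m["red"],.035,.03,.06,.12),("redtop",m["red"],.035,.03,.09,.12),("strip",al,.006,.2,.056,.064),("base",al,.05,.2,.008,.016),("yel",m["yellow"],.035,.2,.06,.12)):
    Q=L[k&(abs(L[...,0])<x)&(abs(L[...,1])<y)&(L[...,2]>lo)&(L[...,2]<hi)]
    if len(Q)>5: print(n,len(Q),*rect(Q),"pct",np.round(np.percentile(Q,[1,50,99],axis=0)*1000,1).tolist())
go([.482,.3635,.07],-7.8)
cv2.imwrite("pics/m6.png",im[:,:,::-1])
E
```

```text
time_s: 10.9
ee_pos: [0.4823, 0.3629, 0.2107]
eef_rot: [3.14, 0.001, -0.137]
force: [-0.4, 0.9, 1.0]
grip_width: 0.0941
red 773 [-0.6  2.3] [38.  30.8] 0.8 pct [[-19.1, -12.6, 65.6], [2.5, 3.3, 89.0], [18.3, 17.7, 102.6]]
redtop 379 [-0.6  2.3] [38.  30.3] 0.2 pct [[-19.5, -12.3, 90.7], [-13.2, 3.8, 100.8], [18.3, 17.2, 102.8]]
strip 275 [  0.4 -33.8] [148.3  10.7] 88.5 pct [[-4.6, -107.6, 58.8], [-0.8, -29.0, 60.7], [4.9, 40.2, 63.7]]
base 3679 [ -0.2 -34. ] [ 70.5 159.9] 0.7 pct [[-34.9, -109.8, 10.7], [2.9, -27.0, 12.8], [34.6, 44.8, 14.6]]
yel 683 [  0.4 -71.2] [37.  31.1] 0.6 pct [[-17.8, -86.4, 62.4], [3.9, -68.9, 86.2], [18.8, -56.1, 102.5]]
t 10.95 pos [0.4827 0.3624 0.211 ] rot [ 3.1408e+00  6.0000e-04 -1.3760e-01] xang -7.88 F [ 0.82  0.34 -0.68] w 0.094
shift cm [-0.07 -0.11 14.1 ] wz -0.001 rows 0.0 shift after turn [-0.07 -0.11 14.1 ]
```

View pics/m6.png

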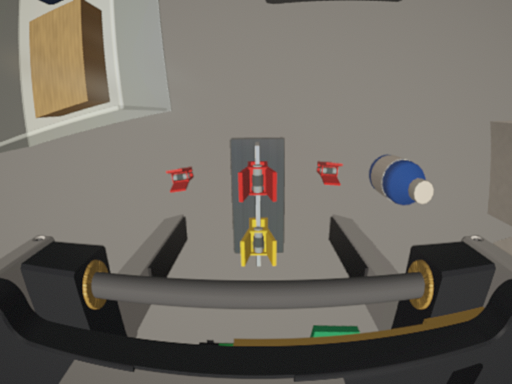

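The wrist view shows the red rack clip at (257,180) on the far end, centred between the fingers in x; the spare is at (258,243) and the two small clips at (180,177) and (329,171), well outside. Measured pivot is (0.482,0.366) at -7.2°. Descend and squeeze.

```bash
python3 -m inch '[-0.1,-0.3,4,0,0,-0.01,1,0,0,4,0,0,0,1,0,0,4,0,0,0,1,0,0,1.7,0,0,0,1,0,0,0,0,0,0,0.15,0,0,0,0,0,0,0.15,0,0,0,0,0,0,0.15,0,0,0,0,0,0,0.15,0,0,0,0,0,0,0.15,0,0,0,0,0,0,0.15,0,0,0,0,0,0,0.15,0,0,0,0,0,0,0.15,0,0,0,0,0,0,0,0,0,0,0,0,0,0,0,0,0,0,0,0,0]' 35
python3 - <<'E'
from h import *
go([.5617,.0267,.2],-14.7)
E
```

```text
time_s: 12.82
ee_pos: [0.4824, 0.367, 0.0764]
eef_rot: [-3.14, -0.002, -0.126]
force: [-4.5, -0.8, 15.3]
grip_width: 0.0234
t 12.82 pos [0.4824 0.367  0.0764] rot [-3.1398e+00 -1.8000e-03 -1.2590e-01] xang -7.21 F [-4.55 -0.79 15.28] w 0.0234
shift cm [ 12.16  32.75 -12.39] wz 0.131 rows 0.7 shift after turn [ 16.33  30.88 -12.39]
```

Opening 23.4 mm means squeezed to the stop. An upward reaction of 15 N is present, so I'll lift gently and check.

```bash
python3 -m inch '[0,0,-0.4,0,0,0,0,0,0,-0.8,0,0,0,0,0,0,-2,0,0,0,0,0,0,-3,0,0,0,0,0,0,-3,0,0,0,0,0,0,-3,0,0,0,0,0,0,-2,0,0,0,0,0,0,0,0,0,0,0,0,0,0,0,0,0,0]' 35
python3 - <<'E'
from h import *
go([.5617,.0267,.2],-14.7)
o=ctrl.get_obs()
M=R.from_euler('xyz',o["eef_rot"]).as_matrix()
T=[]
for c in["wrist","side","scene"]:
    im,P=snap(c,c+"7"); m=masks(im); L=(P-o["ee_pos"])@M; T.append(im)
    with np.errstate(invalid='ignore'):
        Q=L[m["red"]&(abs(L[...,0])<.05)&(abs(L[...,1])<.05)&(L[...,2]>-.06)&(L[...,2]<.08)]
    print(c,len(Q),np.round(np.percentile(Q,[1,10,50,90,99],axis=0)*1000,1).tolist() if len(Q) else "")
    for r in ctrl.place_of(c,"clip_pivot")[:2]: print(r)
def bx(c,im,hw=60):
    p=ctrl.camera_params(c); q=np.array(p["camera_from_world"])@np.r_[o["ee_pos"],1]; u=q[0]/q[2]*f(p)+p["cx"];v=q[1]/q[2]*f(p)+p["cy"]
    u,v=int(np.clip(u,hw,512-hw)),int(np.clip(v,hw,384-hw)); print(c,"crop origin",u-hw,v-hw); return cv2.resize(im[v-hw:v+hw,u-hw:u+hw],(400,400),interpolation=cv2.INTER_CUBIC)
cv2.imwrite("pics/m7.png",np.hstack([bx("side",T[1]),bx("scene",T[2])])[:,:,::-1])
E
```

```text
time_s: 13.95
ee_pos: [0.4815, 0.3662, 0.2154]
eef_rot: [3.141, 0.001, -0.126]
force: [0.4, 0.1, -0.6]
grip_width: 0.0233
t 13.95 pos [0.4815 0.3662 0.2154] rot [ 3.1406e+00  1.1000e-03 -1.2600e-01] xang -7.22 F [ 0.44  0.11 -0.61] w 0.0233
shift cm [12.22 32.67  1.56] wz 0.131 rows 0.7 shift after turn [16.37 30.81  1.56]
wrist 1970 [[-18.4, -14.2, -33.2], [-12.0, -13.8, -27.6], [-0.0, -6.5, -5.1], [11.4, 12.1, 36.2], [17.4, 15.8, 45.5]]
{'centre': [253.9, 228.3], 'score': 0.89}
{'centre': [327.5, 173.2], 'score': 0.71}
side 569 [[-20.8, -13.5, -28.8], [-18.6, -12.7, -25.8], [5.5, -4.9, 7.7], [9.5, 9.9, 42.5], [13.1, 14.8, 46.4]]
{'centre': [223.2, 301.7], 'score': 0.97}
{'centre': [278.6, 378.1], 'score': 0.58}
scene 299 [[-15.4, -7.7, -27.3], [-11.9, -2.9, -22.0], [10.1, 10.8, 13.7], [17.3, 18.6, 43.1], [20.5, 20.4, 45.9]]
{'centre': [192.4, 184.6], 'score': 0.69}
{'centre': [317.1, 112.4], 'score': 0.56}
side crop origin 163 237
scene crop origin 291 17
```

View pics/m7.png

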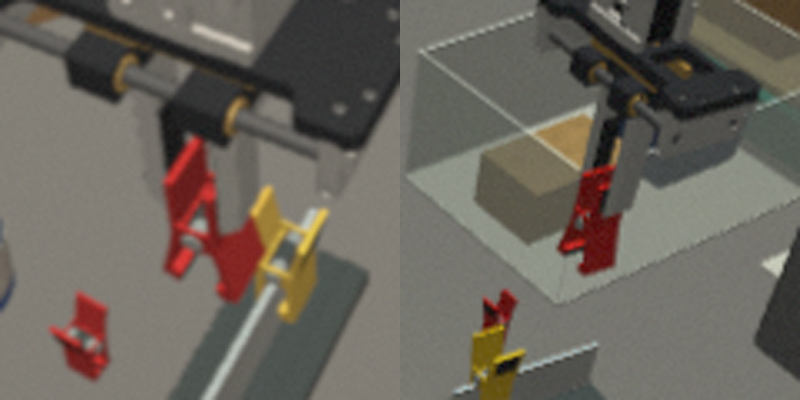

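Side and scene crops show the red clip off the rack, jaws wide open between the fingers, and the yellow one still in place. In the tool frame it is centred at (0, +0.8 mm), with the pivot 5 mm beyond the TCP. Carry it above the card.

```bash
python3 -m inch '[0.8,2,0,0,0,0,0,1.5,4,0,0,0,0,0,1.5,4,0,0,0,0,0,1.5,4,0,0,0,0,0,1.5,4,0,0,0,0,0,1.5,4,0,0,0,0,0,1.5,4,0,0,0,0,0,1.5,4,0,0,0,0,0,0.9,2.5,0,0,0,0.065,0,0,0.1,0,0,0,0.066,0,0,0,0,0,0,0,0,0,0,0,0,0,0,0]' 35
python3 - <<'E'
from h import *
o=ctrl.get_obs(); M=R.from_euler('xyz',o["eef_rot"]).as_matrix()
go([.5616,.0267,.151],-14.7)
T={}
al=np.ones((384,512),bool)
for c in["wrist","scene","side"]:
    im,P=snap(c,c+"8"); m=masks(im); L=(P-o["ee_pos"])@M; T[c]=im
    with np.errstate(invalid='ignore'):
        for n,q in (("clip",m["red"]&(abs(L[...,0])<.05)&(abs(L[...,1])<.05)&(L[...,2]>-.06)&(L[...,2]<.06)),("card",(abs(L[...,0])<.025)&(abs(L[...,1])<.06)&(P[...,2]>.116)&(P[...,2]<.13)),("jaw",m["red"]&(abs(L[...,0])<.05)&(abs(L[...,1])<.05)&(L[...,2]>.03)&(L[...,2]<.06))):
            Q=L[q]
            if len(Q)>5: print(c,n,len(Q),np.round(np.percentile(Q,[1,50,99],axis=0)*1000,1).tolist())
E
```

```text
time_s: 15.75
ee_pos: [0.5617, 0.0275, 0.2166]
eef_rot: [3.142, -0.0, -0.256]
force: [-0.1, 0.7, -0.2]
grip_width: 0.0233
t 15.75 pos [0.5617 0.0275 0.2166] rot [ 3.1416e+00 -1.0000e-04 -2.5550e-01] xang -14.64 F [-0.06  0.7  -0.18] w 0.0233
shift cm [0.01 0.08 6.56] wz 0.001 rows 0.0 shift after turn [0.01 0.08 6.56]
wrist clip 1825 [[-18.5, -14.2, -33.5], [-4.8, -5.0, -13.6], [15.7, 15.9, 44.3]]
wrist card 387 [[-3.9, -33.8, 90.0], [-0.2, -14.4, 91.9], [3.7, 5.9, 95.7]]
wrist jaw 185 [[-18.9, -13.5, 30.1], [-11.1, -10.6, 41.8], [16.9, 1.4, 45.5]]
scene clip 298 [[-14.4, -9.9, -26.1], [12.6, 10.8, 19.3], [19.8, 18.7, 47.2]]
scene card 123 [[-3.8, -31.1, 91.4], [3.2, 4.9, 94.5], [7.0, 38.0, 100.2]]
scene jaw 98 [[-16.9, -9.4, 30.6], [16.7, 8.4, 39.3], [20.0, 18.4, 47.5]]
side clip 348 [[-21.2, -14.6, -28.6], [4.3, -3.4, 13.1], [12.9, 13.8, 45.8]]
side card 120 [[-6.9, -33.6, 89.8], [-4.6, -1.5, 92.7], [2.2, 36.8, 100.3]]
side jaw 106 [[-21.6, -13.6, 30.4], [-17.4, -0.9, 41.1], [13.3, 13.9, 46.6]]
```

Card edge and jaws agree within 1 mm in x. Lowering 6.5 cm.

```bash
python3 -m inch '[0,0.05,1.5,0,0,0,0,0,0,1.5,0,0,0,0,0,0,1.2,0,0,0,0,0,0,0.9,0,0,0,0,0,0,0.7,0,0,0,0,0,0,0.5,0,0,0,0,0,0,0.2,0,0,0,0,0,0,0,0,0,0,0,0,0,0,0,0,0,0,0,0,0,0,0,0,0]' 35
python3 - <<'E'
from h import *
o=ctrl.get_obs(); M=R.from_euler('xyz',o["eef_rot"]).as_matrix()
go([.5616,.0267,.151],-14.7); print(np.round(o["joint_vel"],3))
T={}
C=np.array([.5616,.0267,0]);
for c in["wrist","scene","side"]:
    im,P=snap(c,c+"9"); m=masks(im); L=(P-o["ee_pos"])@M; T[c]=im
    with np.errstate(invalid='ignore'):
        for n,q in (("clip",m["red"]&(abs(L[...,0])<.05)&(abs(L[...,1])<.05)&(L[...,2]>-.06)&(L[...,2]<.06)),("cardtop",~m["red"]&(abs(L[...,0])<.012)&(abs(L[...,1])<.06)&(P[...,2]>.119)&(P[...,2]<.13)),("foot",m["orange"]&(abs(L[...,0])<.05)&(abs(L[...,1])<.06)&(P[...,2]<.04))):
            Q=L[q]
            if len(Q)>5: print(c,n,len(Q),np.round(np.percentile(Q,[1,50,99],axis=0)*1000,1).tolist())
def bx(c,im,hw=50):
    p=ctrl.camera_params(c); q=np.array(p["camera_from_world"])@np.r_[o["ee_pos"]-[0,0,.03],1]; u=q[0]/q[2]*f(p)+p["cx"];v=q[1]/q[2]*f(p)+p["cy"]
    u,v=int(u),int(v); return cv2.resize(im[v-hw:v+hw,u-hw:u+hw],(390,390),interpolation=cv2.INTER_CUBIC)
cv2.imwrite("pics/m9.png",np.hstack([bx("side",T["side"]),bx("scene",T["scene"])])[:,:,::-1])
E
```

```text
time_s: 17.15
ee_pos: [0.5618, 0.0273, 0.1517]
eef_rot: [-3.142, -0.0, -0.257]
force: [0.1, -0.1, -0.8]
grip_width: 0.0236
t 17.15 pos [0.5618 0.0273 0.1517] rot [-3.1415e+00 -3.0000e-04 -2.5700e-01] xang -14.72 F [ 0.13 -0.06 -0.79] w 0.0236
shift cm [-0.    0.06  0.07] wz -0.0 rows 0.0 shift after turn [-0.    0.06  0.07]
[-0.002  0.002  0.003  0.001 -0.     0.   ]
wrist clip 1703 [[-17.7, -14.1, -33.4], [-2.9, -4.0, -18.0], [15.7, 16.2, 44.3]]
wrist cardtop 425 [[-4.0, -34.0, 25.3], [-0.2, -20.9, 27.0], [8.8, 35.1, 30.3]]
scene clip 239 [[-10.4, -10.0, -26.6], [13.1, 10.2, 19.1], [20.0, 19.1, 48.7]]
scene cardtop 61 [[-7.2, -30.7, 25.1], [3.0, 19.5, 29.2], [7.9, 37.7, 32.4]]
scene foot 190 [[-17.5, -36.8, 125.6], [12.3, 11.1, 128.6], [23.0, 45.0, 131.9]]
side clip 262 [[-21.9, -13.8, -29.9], [-12.5, -3.2, 8.3], [9.8, 14.2, 47.3]]
side cardtop 55 [[-6.9, -33.8, 24.1], [-3.8, -18.8, 27.7], [8.2, 35.8, 32.0]]
```

View pics/m9.png

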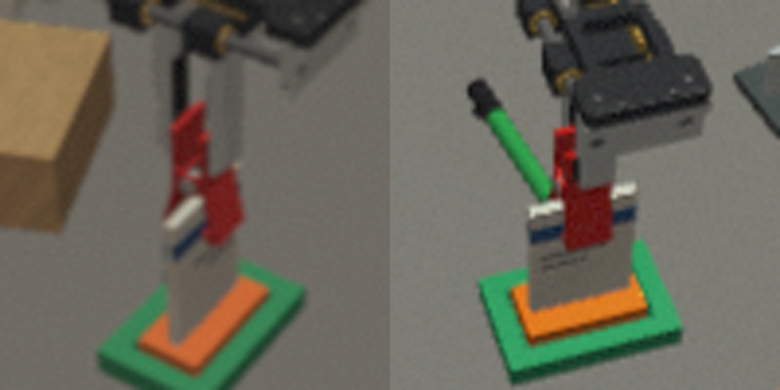

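The jaws straddle the middle of the top edge. The card's edge is about 22 mm below the pivot and centred, the foot is home, and the arm is still with no contact force. Handing in.

```bash
python3 -c "
from station import ctrl
print(ctrl.hand_in()); o=ctrl.get_obs(); print(o['time_s'],o['force'],o['grip_width'])"
```

```text
the job is handed in; nothing more can be done
None
the job is handed in; nothing more can be done
```

The order card is seated in the green dock and let go. The largest red clip is held squeezed open over the middle of the card's top edge. I handed the job in at about 17 s on the robot's clock, and the hand-in reports no verdict.

**Card and dock:** After release, the wrist camera put the card's top edge at 0.125 m, within 1 mm of the pocket centre and square to it. The foot's top read about 0.023–0.024 m, which is where it should be when fully home. At the last check I only had the foot's height from the scene camera, and that agreed.

**Clip and card edge:**
- **Squeeze:** the finger opening is 23.6 mm, which means the handles are at the stop.
- **Depth:** the edge is about 22 mm below the pivot, inside the required 5–34 mm.
- **Centring:** the edge is within about 1 mm across the jaws and within 2 mm along the edge.
- **Stillness and contact:** the arm was still, with under 1 N at the wrist.

**Disagreements:**
- The fixed scene and side cameras differ from each other by about 4 mm. I used the wrist camera, which matched the tool position when I let go of the card.
- While squeezing the clip on the rack, the wrist showed an unexplained upward push of about 15 N, which disappeared once the clip was lifted.
- I didn't measure the contact force between clip and card directly. That they don't touch is inferred from the geometry, the pictures and the low wrist force.
- The yellow clip still looked in place in the picture after the lift. I didn't re-measure the other things on the bench at the end.

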